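# Pack the corked bottles of a glass shop's order

## Task

Pack the order: stand each of the four corked glass bottles upright in the nest of the packing tray that is cut to its shape and size, setting each one down gently on the floor of its recess. The two bottles that have no cork are not finished: leave them where they stand, and knock no bottle over.

Things in the scene. Friction and masses are not known exactly. Their poses are not given: they have to be found in the camera images.
- large_round_bottle: Green glass bottle standing upright, round body 56 mm in diameter, upright sided to 52 mm; above it the shoulder narrows to a round straight neck 24 mm in diameter from 70 to 104 mm above the foot, closed by a cork 20 mm across that stands 14 mm out of the mouth (top of the cork at 118 mm). 0.18 to 0.31 kg. Origin: centre of its foot, z up its axis (heights are above the foot).
- small_round_bottle: Green glass bottle standing upright, round body 38 mm in diameter, upright sided to 48 mm; above it the shoulder narrows to a round straight neck 24 mm in diameter from 58 to 92 mm above the foot, closed by a cork 20 mm across that stands 14 mm out of the mouth (top of the cork at 106 mm). 0.08 to 0.15 kg. Origin: centre of its foot, z up its axis (heights are above the foot).
- square_bottle: Green glass bottle standing upright, square body 44 x 44 mm (sides along its x and y), 50 mm high; above it the shoulder narrows to a round straight neck 24 mm in diameter from 62 to 96 mm above the foot, closed by a cork 20 mm across that stands 14 mm out of the mouth (top of the cork at 110 mm). 0.13 to 0.24 kg. Origin: centre of its foot, z up its axis (heights are above the foot).
- oblong_bottle: Green glass bottle standing upright, oblong body 64 mm (along its x) by 32 mm (along its y), 54 mm high; above it the shoulder narrows to a round straight neck 24 mm in diameter from 64 to 98 mm above the foot, closed by a cork 20 mm across that stands 14 mm out of the mouth (top of the cork at 112 mm). 0.14 to 0.25 kg. Origin: centre of its foot, z up its axis (heights are above the foot).
- open_round_bottle: Green glass bottle standing upright, round body 56 mm in diameter, upright sided to 52 mm; above it the shoulder narrows to a round straight neck 24 mm in diameter from 70 to 104 mm above the foot, WITHOUT a cork: its mouth at 104 mm is open and shows as a dark disc. Same glass as the large round bottle; stays on the bench. Origin: centre of its foot, z up its axis (heights are above the foot).
- open_square_bottle: Green glass bottle standing upright, square body 44 x 44 mm (sides along its x and y), 50 mm high; above it the shoulder narrows to a round straight neck 24 mm in diameter from 62 to 96 mm above the foot, WITHOUT a cork: its mouth at 96 mm is open and shows as a dark disc. Same glass as the square bottle; stays on the bench. Origin: centre of its foot, z up its axis (heights are above the foot).
- large_round_nest: Nest: plywood block 98 x 98 mm, 16 mm thick, fixed on the floor of the wooden packing tray, with a round 74 mm recess 12 mm deep, lined with thin grey felt, in its middle, its floor 4 mm above the block's underside. Origin: centre of the block's underside, 6 mm above the bench; z up, x and y along its sides. The four nests stand two by two, 100 mm apart, in any order, in a fixed tray 216 mm square whose 6 mm thick rim is 26 mm high.
- small_round_nest: Nest: plywood block 98 x 98 mm, 16 mm thick, fixed on the floor of the wooden packing tray, with a round 56 mm recess 12 mm deep, lined with thin grey felt, in its middle, its floor 4 mm above the block's underside. Origin: centre of the block's underside, 6 mm above the bench; z up, x and y along its sides. In the tray with the others.
- square_nest: Nest: plywood block 98 x 98 mm, 16 mm thick, fixed on the floor of the wooden packing tray, with a square 62 x 62 mm recess 12 mm deep, lined with thin grey felt, in its middle, its floor 4 mm above the block's underside. Origin: centre of the block's underside, 6 mm above the bench; z up, x and y along its sides. In the tray with the others.
- oblong_nest: Nest: plywood block 98 x 98 mm, 16 mm thick, fixed on the floor of the wooden packing tray, with an oblong 84 mm (along its x) by 50 mm (along its y) recess 12 mm deep, lined with thin grey felt, in its middle, its floor 4 mm above the block's underside. Origin: centre of the block's underside, 6 mm above the bench; z up, x and y along its sides. In the tray with the others.
Mind the look-alikes: they are no part of the job. Leave any blue or red look-alike of the small_round_bottle alone. What is shaped like the oblong_bottle but orange is not meant.

How it is judged:
By the outcome, as a careful person would: the job done as asked, in the order asked, and still so for the second after the job is handed in, with the robot touching nothing.
It also fails if it takes over 115 s, if anything falls off the work surface, if the arm or the gripper's body presses on something with over 40 N, if the wrist force passes 120 N, or if a joint passes its speed limit or range.

## Robot

A 7-joint arm with a two-finger parallel gripper is mounted at the origin on the work surface. World frame = base frame: x ahead of the robot, y to its left, z up, the work surface at z = 0. Lengths are in m, angles in rad, forces in N, time in s.
With the tool pointing down it reaches from about 0.35 to 0.775 m from the base axis. Payload 3.1 kg.
Tool frame: the origin (TCP) lies at the very end of the fingers, on their centre line; the grasp point (between the pads) lies 19 mm behind it; z points along the fingers, y is the line along which they close (so a half turn about z gives the same grasp; the last joint's range is limited). The gripper opens to 85 mm and grips with 20 to 120 N. Pads are 22 mm wide; open, the fingers measure 114 mm over their backs; the gripper's body (76 mm by 85 mm) begins 54 mm behind the grasp point. The pads swing forward as they close: fully open they stand 13 mm farther back than shut.
Start: joints at [1.219, 0.311, 0.014, 1.512, -0.004, 1.319, -0.027], TCP at [0.168, -0.524, 0.231] pointing down, gripper open.
Joint ranges: [-2.7, 2.7], [-0.3, 1.91], [-1.27, 1.3], [0.12, 2.57], [-1.44, 4.58], [0.2, 2.03], [-3.05, 3.05]. Speed limits (rad/s): [2.79, 2.79, 3.14, 3.14, 3.14, 3.14, 3.14].

## Interface

Orientations are given as a unit quaternion [x, y, z, w].
In Python, from bench import r gives the robot as it stands. The module is installed in compiled form; this text tells all that it offers.
- The arm moves only by the tool step_arm, never from a script. Its argument "deltas" is a list of rows, each a list of 2 entries, a list of its own where there are three numbers: the shift along the tool's x, y, z in m, then the turn, a rotation vector about the tool's x, y, z in rad. In form: [[[tx, ty, tz], [wx, wy, wz]], ...]. A call has exactly 5 rows; each row shifts and turns the commanded pose from where the row before left it, along the tool's axes as they then stand; what a row does not reach is not made up. A row lasts 1/12 s, in which the tool goes at most 41.7 mm and 7.16 degrees, less where a joint would pass 70% of its speed; a pose out of reach is approached as far as the arm can. A call with a gripper value outside its range is refused whole. "fingers" is the finger opening in m, from 0 to 0.0854, set as the call begins (left out, the last holds). The fingers move at their own pace and stop on an object; "newtons" is the grip in N (left out, the last holds). Time passes only in rows, so rows that do not move let the fingers close, or fill a call up. It gives the time, the measured TCP pose, the force, the opening and the grip force at its end, in the units of the state.
- r.sense(): the state, without advancing time (a new reading comes with each control period).
- r.snapshot(name): name is "scene" or "top" or "wrist"; returns the picture (480x640x3 uint8, blue, green, red); there is no depth.
- r.camera_info(name): a dict with "camera_matrix" (3x3 intrinsics, pixels), "R" (3x3) and "t" (3): a world point X has camera coordinates R X + t. Camera axes: x right, y down, z forward; pixel columns grow to the right and rows downward; lengths in m; the calibration is good to about 2 mm. A picture is of the moment at which its call begins: read the wrist's pose just before it. camera_info takes no time and is no camera call; for the wrist camera it gives the pose at the moment of the call.
- r.hand_in(): hands the job in; it is judged then, once.
The state is a dict: "clock": time; "joints": joint angles; "joint_vel": joint speeds; "tau": joint torques, N m; "ee_pos": TCP position; "ee_rot": TCP orientation; "ft_force": force on the tool from outside, world axes, zero at the start; "torque": the same for the moment, N m; "finger_gap": opening from 0.0 (shut) to 1.0 (fully open); "finger_force": force on a finger pad.
Only numpy, scipy, OpenCV 4.12 (cv2) and the standard library are available. Lean on these libraries where they do the work, as an engineer would, in place of code of your own. Each camera call takes 0.05 s, during which the arm holds its last target. There are 200 camera calls.

## Working session

There is one attempt and no reset: what is moved stays moved. The work goes in short steps, Python scripts to look and compute and a tool call to move; the robot and the scene stay as the last step left them, time stands still between calls to the robot, and variables do not carry over. Pictures are saved under pics/ and viewed, at most 14 in all, crops included, and the job is handed in when it is done.

Besides the shell and the picture viewer there is one more tool, called by a JSON object that holds its "op" and its "data". step_arm: Moves the arm, as the interface text tells. Its arguments: {"type":"object","properties":{"deltas":{"type":"array","items":{"type":"array"}},"fingers":{"type":"number"},"newtons":{"type":"number"}},"required":["deltas"]}

```bash
mkdir -p pics
python3 - <<'E'
from bench import r
import cv2
s=r.sense();print(s)
for n in("scene","top"):
    cv2.imwrite(f"pics/{n}0.png",r.snapshot(n)); print(n,r.camera_info(n))
E
```

```text
{'clock': 0.0, 'joints': array([ 1.21930998,  0.31174629,  0.0139997 ,  1.51306408, -0.00439868,
        1.31921915, -0.02719201]), 'joint_vel': array([-0.0014429 , -0.00034209,  0.00195357, -0.00063383,  0.00101212,
       -0.00092956,  0.00101027]), 'tau': array([ 5.47824930e-04, -3.79919672e+01,  1.46443066e-01, -2.30596322e+01,
        1.21900751e-02,  1.35775193e-02, -5.15413035e-06]), 'ee_pos': array([ 0.16745112, -0.52311178,  0.23020696]), 'ee_rot': array([ 9.88021305e-01,  1.54312841e-01, -2.35729058e-04, -1.17975051e-03]), 'ft_force': array([ 0.56840005, -0.60179334,  0.72490004]), 'torque': array([-0.02155958,  0.01303208,  0.00028732]), 'finger_force': 0.0, 'finger_gap': 1.0030861465541716}
scene {'camera_matrix': array([[453.97797181,   0.        , 325.14326399],
       [  0.        , 453.97797181, 239.80166295],
       [  0.        ,   0.        ,   1.        ]]), 'R': array([[-0.20586307,  0.97854185,  0.00873222],
       [ 0.82623472,  0.17858875, -0.53426795],
       [-0.52436302, -0.10277118, -0.84527008]]), 't': array([ 0.10986121, -0.4026808 ,  1.16465191])}
top {'camera_matrix': array([[514.07204121,   0.        , 320.7448762 ],
       [  0.        , 514.07204121, 246.65175751],
       [  0.        ,   0.        ,   1.        ]]), 'R': array([[ 0.01748195, -0.99968115, -0.0182203 ],
       [-0.98178323, -0.01371495, -0.1895088 ],
       [ 0.18919848,  0.02120137, -0.98170996]]), 't': array([-0.00148061,  0.51190214,  1.01394475])}
```

View pics/scene0.png

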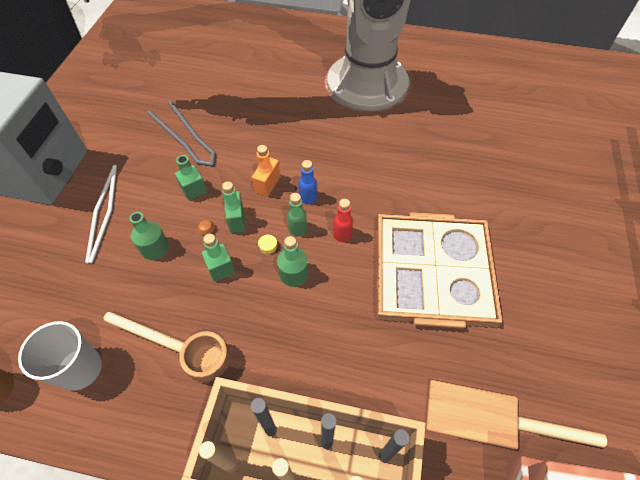

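View pics/top0.png

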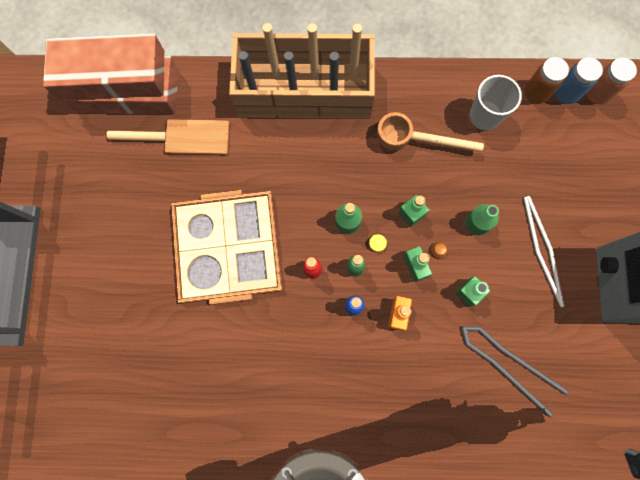

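Top picture: corked green candidates are the round bottles at (349,215) (large) and (357,264) (small), the square at (415,207) and the oblong at (420,262). The open ones are at (485,218) and (476,290). The red (312,267), blue (355,305) and orange (402,312) ones are look-alikes. The tray is at (227,247). I'll confirm in enlarged crops.

Run:
```python
import cv2
def crop(n,x0,x1,y0,y1,k,o):
    im=cv2.imread(f"pics/{n}0.png")[y0:y1,x0:x1]
    im=cv2.resize(im,None,fx=k,fy=k,interpolation=cv2.INTER_CUBIC)
    for v in range((x0+19)//20*20,x1,20):
        cv2.line(im,((v-x0)*k,0),((v-x0)*k,6),(255,255,255),1);cv2.putText(im,str(v),((v-x0)*k,18),0,.4,(255,255,255),1)
    for v in range((y0+19)//20*20,y1,20):
        cv2.line(im,(0,(v-y0)*k),(6,(v-y0)*k),(255,255,255),1);cv2.putText(im,str(v),(8,(v-y0)*k+4),0,.4,(255,255,255),1)
    cv2.imwrite(f"pics/{o}.png",im)
crop("top",335,445,190,290,6,"c_bot"); crop("top",165,290,185,310,4,"c_tray"); crop("scene",170,330,170,300,4,"c_sc")
```

```text
(no output)
```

View pics/c_bot.png

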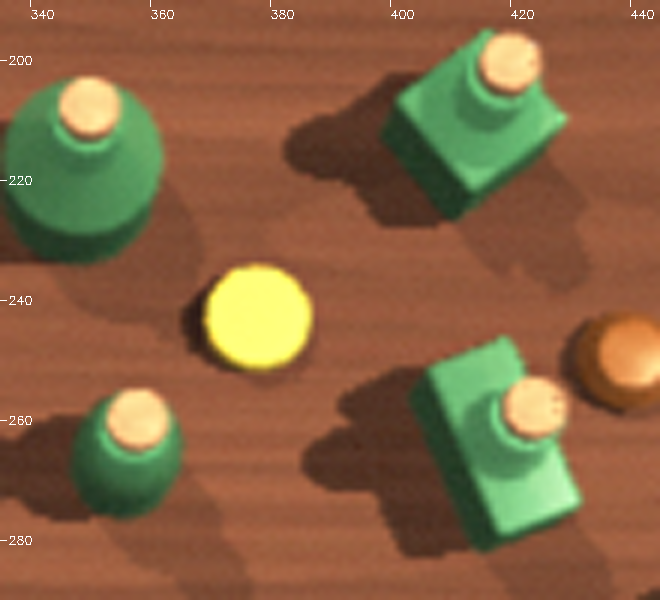

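View pics/c_tray.png

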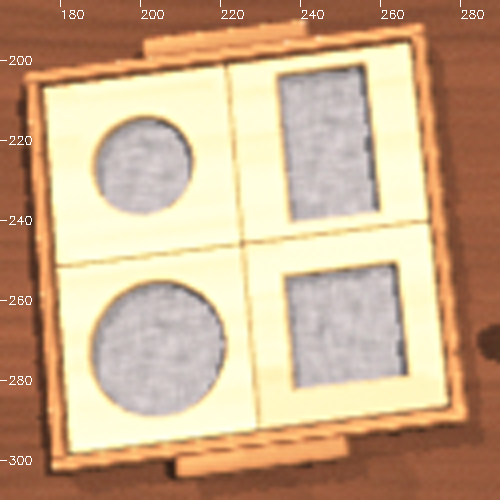

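View pics/c_sc.png

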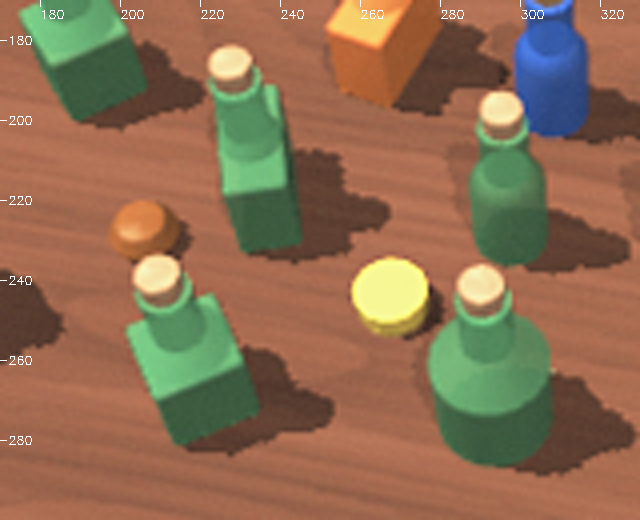

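The crops confirm the four corked green bottles: large round cork at (350,207.5), small round (358,260), square (420,200) and oblong (424,258). The tray shows small round at (201,226), large round (204.5,272), oblong (247,221) and square (251,266). Next I'll compute poses from both cameras.

```bash
cat > h.py <<'E'
import numpy as np
from bench import r
def ray(n,px,z):
    c=r.camera_info(n);K,R,t=c["camera_matrix"],c["R"],np.array(c["t"])
    C=-R.T@t;d=R.T@np.linalg.solve(K,[px[0],px[1],1.]);return C+d*(z-C[2])/d[2]
def ang(a,b):return np.degrees(np.arctan2(b[1]-a[1],b[0]-a[0]))
E
python3 - <<'E'
from h import *
np.set_printoptions(precision=4,suppress=True)
for n,t,s,z in(("large",(350,207.5),(290.3,241),.118),("small",(358,259.8),(295.5,197.5),.106),("square",(420,200.3),(209.3,238.3),.11),("oblong",(424.2,257.8),(227.5,185.8),.112)):
    print(n,ray("top",t,z)[:2],ray("scene",s,z)[:2])
B=lambda p:(335+p[0]/6,190+p[1]/6)
T=lambda p:(165+p[0]/4,185+p[1]/4)
def quad(f,ps,z):
    q=[ray("top",f(p),z) for p in ps]
    print("c",np.mean(q,0)[:2],"edges",[(round(ang(q[i],q[(i+1)%4]),1),round(np.linalg.norm(q[i]-q[(i+1)%4]),4)) for i in range(4)])
quad(B,[(488,30),(568,118),(473,190),(397,102)],.05)
quad(B,[(427,372),(507,337),(581,500),(500,537)],.054)
print("tray");quad(T,[(42,88),(412,42),(448,405),(70,455)],.022)
print("obl");quad(T,[(278,75),(363,64),(379,212),(291,221)],.022)
print("sq");quad(T,[(286,278),(397,263),(407,375),(295,390)],.022)
print("rs",ray("top",T((143,165)),.022),"rl",ray("top",T((158,348)),.022),"mid",ray("top",T((243,242)),.022))
E
```

```text
large [ 0.5774 -0.0508] [ 0.5774 -0.0521]
small [ 0.4759 -0.0675] [ 0.4769 -0.0684]
square [ 0.596 -0.189] [ 0.5966 -0.1907]
oblong [ 0.4806 -0.1946] [ 0.4816 -0.1961]
c [ 0.596  -0.1894] edges [(np.float64(-139.2), np.float64(0.0416)), (np.float64(128.1), np.float64(0.0424)), (np.float64(39.7), np.float64(0.0405)), (np.float64(-50.5), np.float64(0.0416))]
c [ 0.4804 -0.1942] edges [(np.float64(-65.4), np.float64(0.0302)), (np.float64(-156.8), np.float64(0.0607)), (np.float64(115.3), np.float64(0.0304)), (np.float64(22.9), np.float64(0.0611))]
tray
c [0.5155 0.2095] edges [(np.float64(-81.9), np.float64(0.2017)), (np.float64(-172.4), np.float64(0.1987)), (np.float64(98.4), np.float64(0.1991)), (np.float64(8.3), np.float64(0.2))]
obl
c [0.5718 0.1667] edges [(np.float64(-81.6), np.float64(0.0463)), (np.float64(-171.7), np.float64(0.0825)), (np.float64(96.7), np.float64(0.0472)), (np.float64(7.7), np.float64(0.0812))]
sq
c [0.4722 0.1524] edges [(np.float64(-81.4), np.float64(0.0594)), (np.float64(-172.8), np.float64(0.0602)), (np.float64(98.5), np.float64(0.0592)), (np.float64(7.3), np.float64(0.0601))]
rs [0.5581 0.2656 0.022 ] rl [0.4592 0.2515 0.022 ] mid [0.5167 0.2095 0.022 ]
```

```bash
cat >> h.py <<'E'
from scipy.linalg import expm,logm
from scipy.spatial.transform import Rotation as Ro
def now():
    s=r.sense();T=np.eye(4);T[:3,:3]=Ro.from_quat(s["ee_rot"]).as_matrix();T[:3,3]=s["ee_pos"];return T
def pose(x,y,z,yaw):
    T=np.eye(4);a=np.radians(yaw);c,s=np.cos(a),np.sin(a)
    T[:3,:3]=np.array([[c,s,0],[s,-c,0],[0,0,-1]]);T[:3,3]=x,y,z;return T
def rows(A,B,n):
    M=expm(np.real(logm(np.linalg.inv(A)@B))/n)
    print(n,"x",np.round(M[:3,3],4).tolist(),np.round(Ro.from_matrix(M[:3,:3]).as_rotvec(),4).tolist())
E
python3 -c "
from h import *
rows(now(),pose(.5774,-.0514,.22,90),25)"
```

```text
25 x [0.0267, 0.0016, 0.0004] [-0.0001, -0.0001, -0.0504]
```

{"op": "step_arm", "data": {"deltas": [[[0.0267,0.0016,0.0004],[0,0,-0.0504]],[[0.0267,0.0016,0.0004],[0,0,-0.0504]],[[0.0267,0.0016,0.0004],[0,0,-0.0504]],[[0.0267,0.0016,0.0004],[0,0,-0.0504]],[[0.0267,0.0016,0.0004],[0,0,-0.0504]]], "fingers": 0.06, "newtons": 60}}

```text
clock: 0.52
ee_pos: [0.2939, -0.4773, 0.2286]
ee_rot: [0.961, 0.278, -0.0, -0.001]
ft_force: [0.2, -0.2, 0.4]
finger_gap: 0.7
finger_force: 0.0
```

{"op": "step_arm", "data": {"deltas": [[[0.0267,0.0016,0.0004],[0,0,-0.0504]],[[0.0267,0.0016,0.0004],[0,0,-0.0504]],[[0.0267,0.0016,0.0004],[0,0,-0.0504]],[[0.0267,0.0016,0.0004],[0,0,-0.0504]],[[0.0267,0.0016,0.0004],[0,0,-0.0504]]]}}

```text
clock: 0.93
ee_pos: [0.4036, -0.4014, 0.2265]
ee_rot: [0.918, 0.397, -0.0, -0.001]
ft_force: [0.4, -0.3, -0.0]
finger_gap: 0.708
finger_force: 0.0
```

{"op": "step_arm", "data": {"deltas": [[[0.0267,0.0016,0.0004],[0,0,-0.0504]],[[0.0267,0.0016,0.0004],[0,0,-0.0504]],[[0.0267,0.0016,0.0004],[0,0,-0.0504]],[[0.0267,0.0016,0.0004],[0,0,-0.0504]],[[0.0267,0.0016,0.0004],[0,0,-0.0504]]]}}

```text
clock: 1.35
ee_pos: [0.4909, -0.3006, 0.2245]
ee_rot: [0.861, 0.509, -0.0, -0.001]
ft_force: [-0.1, -0.2, -0.4]
finger_gap: 0.705
finger_force: 0.0
```

{"op": "step_arm", "data": {"deltas": [[[0.0267,0.0016,0.0004],[0,0,-0.0504]],[[0.0267,0.0016,0.0004],[0,0,-0.0504]],[[0.0267,0.0016,0.0004],[0,0,-0.0504]],[[0.0267,0.0016,0.0004],[0,0,-0.0504]],[[0.0267,0.0016,0.0004],[0,0,-0.0504]]]}}

```text
clock: 1.77
ee_pos: [0.5503, -0.1812, 0.2226]
ee_rot: [0.79, 0.613, -0.0, -0.0]
ft_force: [0.1, -0.2, -0.7]
finger_gap: 0.708
finger_force: 0.0
```

{"op": "step_arm", "data": {"deltas": [[[0.0267,0.0016,0.0004],[0,0,-0.0504]],[[0.0267,0.0016,0.0004],[0,0,-0.0504]],[[0.0267,0.0016,0.0004],[0,0,-0.0504]],[[0.0267,0.0016,0.0004],[0,0,-0.0504]],[[0.0267,0.0016,0.0004],[0,0,-0.0504]]]}}

```text
clock: 2.18
ee_pos: [0.5781, -0.0508, 0.2206]
ee_rot: [0.707, 0.708, -0.0, -0.0]
ft_force: [0.9, -0.6, 0.2]
finger_gap: 0.704
finger_force: 0.0
```

{"op": "step_arm", "data": {"deltas": [[[0,0,0],[0,0,0]],[[0,0,0],[0,0,0]],[[0,0,0],[0,0,0]],[[0,0,0],[0,0,0]],[[0,0,0],[0,0,0]]]}}

```text
clock: 2.6
ee_pos: [0.578, -0.0541, 0.221]
ee_rot: [0.709, 0.706, -0.001, 0.0]
ft_force: [-0.2, -0.7, 0.4]
finger_gap: 0.699
finger_force: 0.0
```

{"op": "step_arm", "data": {"deltas": [[[0.0027,-0.0006,0.02],[0,0,0]],[[0,0,0.025],[0,0,0]],[[0,0,0.025],[0,0,0]],[[0,0,0.02],[0,0,0]],[[0,0,0],[0,0,0]]]}}

```text
clock: 3.02
ee_pos: [0.5737, -0.051, 0.1265]
ee_rot: [0.708, 0.706, -0.004, -0.003]
ft_force: [-0.6, -0.8, -0.4]
finger_gap: 0.702
finger_force: 0.0
```

Run:
```python
from h import *;import cv2
print(r.sense()["ee_pos"])
cv2.imwrite("pics/w1.png",r.snapshot("wrist"))
c=r.camera_info("wrist");p=c["camera_matrix"]@(c["R"]@np.array([.5774,-.0514,.118])+c["t"]);print(p/p[2])
```

```text
[ 0.57372227 -0.05101242  0.12649545]
[328.00291188 302.46833259   1.        ]
```

View pics/w1.png

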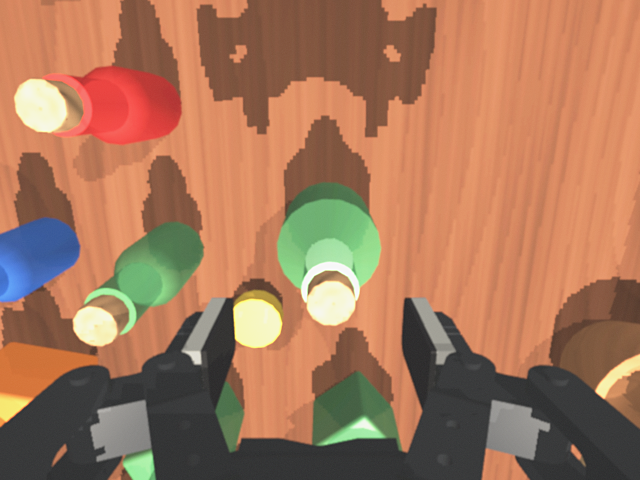

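The wrist view shows the corked large bottle's cork at (330,302), between the fingers; the prediction was (328,302), so the calibration is good. Descending.

{"op": "step_arm", "data": {"deltas": [[[0,0,0.018],[0,0,0]],[[0,0,0.018],[0,0,0]],[[0,0,0.015],[0,0,0]],[[0,0,0.008],[0,0,0]],[[0,0,0],[0,0,0]]]}}

```text
clock: 3.48
ee_pos: [0.5772, -0.0499, 0.0718]
ee_rot: [0.708, 0.706, -0.001, -0.0]
ft_force: [-0.0, -0.3, -0.1]
finger_gap: 0.697
finger_force: 0.0
```

{"op": "step_arm", "data": {"deltas": [[[0,0,0],[0,0,0]],[[0,0,0],[0,0,0]],[[0,0,0],[0,0,0]],[[0,0,0],[0,0,0]],[[0,0,0],[0,0,0]]]}}

```text
clock: 3.9
ee_pos: [0.5781, -0.0493, 0.0731]
ee_rot: [0.707, 0.707, 0.0, 0.001]
ft_force: [0.0, 0.3, -0.3]
finger_gap: 0.697
finger_force: 0.0
```

{"op": "step_arm", "data": {"deltas": [[[-0.002,0,0.004],[0,0,0]],[[0,0,0],[0,0,0]],[[0,0,0],[0,0,0]],[[0,0,0],[0,0,0]],[[0,0,0],[0,0,0]]]}}

```text
clock: 4.32
ee_pos: [0.5776, -0.0512, 0.0682]
ee_rot: [0.707, 0.707, -0.0, -0.0]
ft_force: [0.5, 0.5, -0.0]
finger_gap: 0.701
finger_force: 0.0
```

{"op": "step_arm", "data": {"deltas": [[[0,0,0],[0,0,0]],[[0,0,0],[0,0,0]],[[0,0,0],[0,0,0]],[[0,0,0],[0,0,0]],[[0,0,0],[0,0,0]]], "fingers": 0.0}}

```text
clock: 4.73
ee_pos: [0.5784, -0.0512, 0.0687]
ee_rot: [0.707, 0.707, 0.001, 0.001]
ft_force: [2.0, 0.9, 0.9]
finger_gap: 0.265
finger_force: 60.2
```

{"op": "step_arm", "data": {"deltas": [[[0,0,0],[0,0,0]],[[0,0,0],[0,0,0]],[[0,0,0],[0,0,0]],[[0,0,0],[0,0,0]],[[0,0,0],[0,0,0]]]}}

```text
clock: 5.15
ee_pos: [0.5783, -0.0512, 0.0687]
ee_rot: [0.707, 0.707, 0.001, 0.001]
ft_force: [2.0, -0.1, 1.1]
finger_gap: 0.267
finger_force: 60.3
```

{"op": "step_arm", "data": {"deltas": [[[0,0,-0.006],[0,0,0]],[[0,0,-0.015],[0,0,0]],[[0,0,-0.03],[0,0,0]],[[0,0,-0.035],[0,0,0]],[[0,0,-0.03],[0,0,0]]]}}

```text
clock: 5.57
ee_pos: [0.5754, -0.0513, 0.1846]
ee_rot: [0.707, 0.707, -0.002, -0.002]
ft_force: [1.7, -0.2, -1.5]
finger_gap: 0.263
finger_force: 60.1
```

{"op": "step_arm", "data": {"deltas": [[[0.006,-0.002,-0.015],[0,0,0]],[[0.016,-0.006,0],[0,0,0]],[[0.028,-0.011,0],[0,0,0]],[[0.032,-0.013,0],[0,0,0]],[[0.032,-0.013,0],[0,0,0]]]}}

```text
clock: 5.98
ee_pos: [0.5301, 0.0627, 0.1981]
ee_rot: [0.708, 0.706, -0.002, -0.001]
ft_force: [0.4, 1.1, -3.4]
finger_gap: 0.265
finger_force: 60.1
```

{"op": "step_arm", "data": {"deltas": [[[0.032,-0.013,0],[0,0,0]],[[0.032,-0.013,0],[0,0,0]],[[0.032,-0.013,0],[0,0,0]],[[0.032,-0.013,0],[0,0,0]],[[0.028,-0.011,0],[0,0,0]]]}}

```text
clock: 6.4
ee_pos: [0.4665, 0.2201, 0.1983]
ee_rot: [0.707, 0.707, -0.002, -0.001]
ft_force: [0.7, 0.6, -2.1]
finger_gap: 0.265
finger_force: 60.1
```

{"op": "step_arm", "data": {"deltas": [[[0.02,-0.008,0],[0,0,0]],[[0.01,-0.003,0],[0,0,0]],[[0,0,0],[0,0,0]],[[0,0,0],[0,0,0]],[[0,0,0],[0,0,0]]]}}

```text
clock: 6.82
ee_pos: [0.4599, 0.2458, 0.1986]
ee_rot: [0.709, 0.706, -0.001, 0.001]
ft_force: [0.5, -0.7, -2.4]
finger_gap: 0.27
finger_force: 60.1
```

{"op": "step_arm", "data": {"deltas": [[[0,0,0],[0,0,0]],[[0,0,0],[0,0,0]],[[0,0,0],[0,0,0]],[[0,0,0],[0,0,0]],[[0,0,0],[0,0,0]]]}}

```text
clock: 7.23
ee_pos: [0.4591, 0.2484, 0.1993]
ee_rot: [0.708, 0.707, -0.0, 0.0]
ft_force: [0.1, -0.1, -2.4]
finger_gap: 0.268
finger_force: 60.1
```

Run:
```python
from h import *;import cv2
print(r.sense()["ee_pos"])
cv2.imwrite("pics/w2.png",cv2.resize(r.snapshot("scene")[150:400,280:600],None,fx=2.4,fy=2.4))
```

```text
[0.45905318 0.24843852 0.19929572]
```

View pics/w2.png

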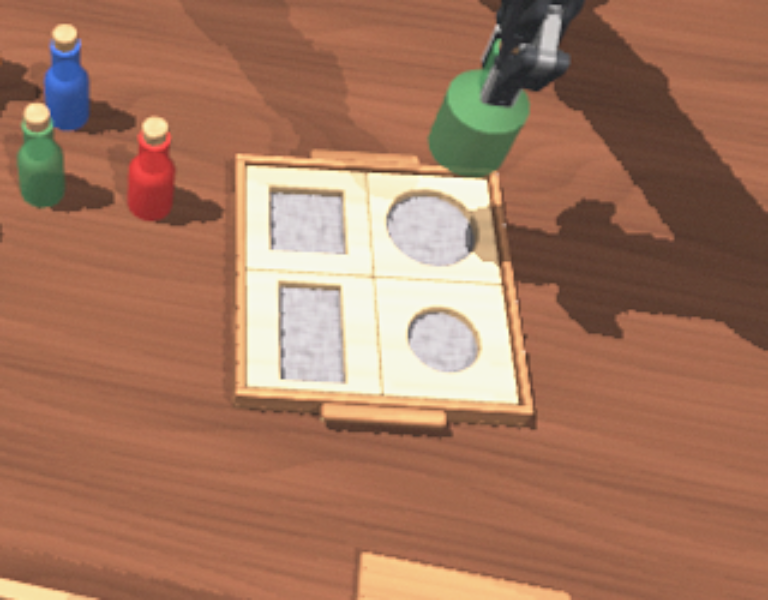

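The bottle hangs upright in the gripper (crop 475,130), with the nest at (430,225) clear. Lowering.

{"op": "step_arm", "data": {"deltas": [[[0.003,0,0.015],[0,0,0]],[[0,0,0.025],[0,0,0]],[[0,0,0.025],[0,0,0]],[[0,0,0.02],[0,0,0]],[[0,0,0.01],[0,0,0]]]}}

```text
clock: 7.7
ee_pos: [0.4573, 0.2505, 0.1016]
ee_rot: [0.707, 0.707, -0.002, -0.001]
ft_force: [0.4, 0.3, -2.4]
finger_gap: 0.263
finger_force: 60.1
```

{"op": "step_arm", "data": {"deltas": [[[0,0,0.006],[0,0,0]],[[0,0,0.004],[0,0,0]],[[0,0,0.003],[0,0,0]],[[0,0,0.002],[0,0,0]],[[0,0,0.001],[0,0,0]]]}}

```text
clock: 8.12
ee_pos: [0.4595, 0.2522, 0.089]
ee_rot: [0.707, 0.707, 0.001, 0.0]
ft_force: [1.0, -0.9, -2.5]
finger_gap: 0.264
finger_force: 60.1
```

{"op": "step_arm", "data": {"deltas": [[[0,0,0],[0,0,0]],[[0,0,0],[0,0,0]],[[0,0,0],[0,0,0]],[[0,0,0],[0,0,0]],[[0,0,0],[0,0,0]]]}}

```text
clock: 8.53
ee_pos: [0.459, 0.2519, 0.0885]
ee_rot: [0.707, 0.707, 0.0, 0.0]
ft_force: [-0.8, -0.5, -2.7]
finger_gap: 0.266
finger_force: 60.1
```

{"op": "step_arm", "data": {"deltas": [[[0,0,0.002],[0,0,0]],[[0,0,0.002],[0,0,0]],[[0,0,0.0015],[0,0,0]],[[0,0,0.001],[0,0,0]],[[0,0,0.001],[0,0,0]]]}}

```text
clock: 8.95
ee_pos: [0.4587, 0.2518, 0.0805]
ee_rot: [0.707, 0.707, -0.0, -0.0]
ft_force: [1.6, -0.3, -3.6]
finger_gap: 0.267
finger_force: 60.1
```

{"op": "step_arm", "data": {"deltas": [[[0,0,0.0005],[0,0,0]],[[0,0,0.0005],[0,0,0]],[[0,0,0.0005],[0,0,0]],[[0,0,0],[0,0,0]],[[0,0,0],[0,0,0]]]}}

```text
clock: 9.37
ee_pos: [0.4589, 0.2519, 0.0793]
ee_rot: [0.707, 0.707, 0.0, 0.0]
ft_force: [-0.4, -0.1, -3.0]
finger_gap: 0.264
finger_force: 60.1
```

{"op": "step_arm", "data": {"deltas": [[[0,0,0.0005],[0,0,0]],[[0,0,0.0003],[0,0,0]],[[0,0,0],[0,0,0]],[[0,0,0],[0,0,0]],[[0,0,0],[0,0,0]]]}}

```text
clock: 9.78
ee_pos: [0.459, 0.2519, 0.0786]
ee_rot: [0.707, 0.707, 0.0, 0.0]
ft_force: [0.0, -0.1, -1.7]
finger_gap: 0.265
finger_force: 60.5
```

{"op": "step_arm", "data": {"deltas": [[[0,0,0.0002],[0,0,0]],[[0,0,0],[0,0,0]],[[0,0,0],[0,0,0]],[[0,0,0],[0,0,0]],[[0,0,0],[0,0,0]]], "fingers": 0.055}}

```text
clock: 10.2
ee_pos: [0.4591, 0.2519, 0.0785]
ee_rot: [0.707, 0.707, 0.0, 0.0]
ft_force: [0.1, -0.1, -0.2]
finger_gap: 0.641
finger_force: 0.0
```

{"op": "step_arm", "data": {"deltas": [[[0,0,-0.008],[0,0,0]],[[0,0,-0.02],[0,0,0]],[[0,0,-0.035],[0,0,0]],[[0,0,-0.035],[0,0,0]],[[0,0,-0.015],[0,0,0]]]}}

```text
clock: 10.62
ee_pos: [0.4608, 0.2537, 0.1966]
ee_rot: [0.707, 0.707, 0.004, 0.001]
ft_force: [0.3, 1.2, -0.5]
finger_gap: 0.643
finger_force: 0.0
```

{"op": "step_arm", "data": {"deltas": [[[-0.015,0.001,0],[0,0,0]],[[-0.025,0.002,0],[0,0,0]],[[-0.036,0.002,0],[0,0,0]],[[-0.036,0.002,0],[0,0,0]],[[-0.036,0.002,0],[0,0,0]]]}}

```text
clock: 11.03
ee_pos: [0.4677, 0.1027, 0.1921]
ee_rot: [0.707, 0.707, 0.0, 0.0]
ft_force: [1.7, 0.0, -0.4]
finger_gap: 0.647
finger_force: 0.0
```

{"op": "step_arm", "data": {"deltas": [[[-0.036,0.002,0],[0,0,0]],[[-0.036,0.002,0],[0,0,0]],[[-0.036,0.002,0],[0,0,0]],[[-0.032,0.002,0],[0,0,0]],[[-0.022,0.0004,0],[0,0,0]]]}}

```text
clock: 11.45
ee_pos: [0.476, -0.0625, 0.192]
ee_rot: [0.709, 0.705, -0.0, 0.001]
ft_force: [-0.1, -1.1, -0.0]
finger_gap: 0.643
finger_force: 0.0
```

{"op": "step_arm", "data": {"deltas": [[[-0.01,0,0.01],[0,0,0]],[[0,0,0.02],[0,0,0]],[[0,0,0.02],[0,0,0]],[[0,0,0.01],[0,0,0]],[[0,0,0],[0,0,0]]]}}

```text
clock: 11.87
ee_pos: [0.4736, -0.0667, 0.1287]
ee_rot: [0.707, 0.707, -0.001, -0.003]
ft_force: [-0.5, -0.4, -0.2]
finger_gap: 0.641
finger_force: 0.0
```

{"op": "step_arm", "data": {"deltas": [[[0,0,0],[0,0,0]],[[0,0,0],[0,0,0]],[[0,0,0],[0,0,0]],[[0,0,0],[0,0,0]],[[0,0,0],[0,0,0]]]}}

```text
clock: 12.28
ee_pos: [0.4766, -0.0682, 0.1321]
ee_rot: [0.707, 0.707, 0.0, 0.001]
ft_force: [-0.5, -0.1, -0.3]
finger_gap: 0.645
finger_force: 0.0
```

Run:
```python
from h import *;import cv2
print(r.sense()["ee_pos"])
a=r.snapshot("scene")[150:350,290:530];b=r.snapshot("wrist")
c=r.camera_info("wrist");p=c["camera_matrix"]@(c["R"]@np.array([.4764,-.068,.106])+c["t"]);print(p/p[2])
cv2.imwrite("pics/w3.png",np.hstack([cv2.resize(a,(400,333)),cv2.resize(b,(400,300))[:333] if 0 else cv2.copyMakeBorder(cv2.resize(b,(400,300)),0,33,0,0,0)]))
```

```text
[ 0.47661317 -0.06815374  0.13209575]
[322.77281243 285.36826883   1.        ]
```

View pics/w3.png

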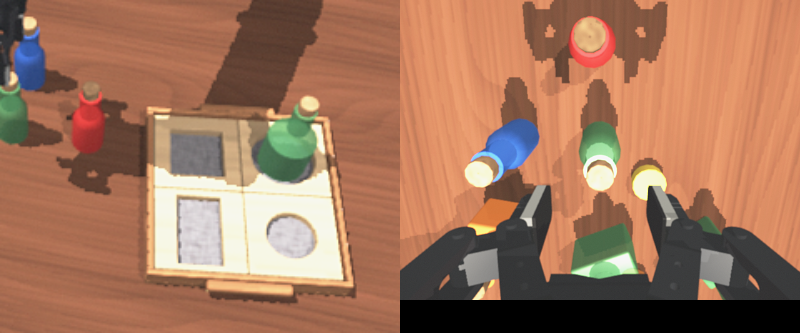

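The left half shows the large bottle standing in its nest (290,145). The right half shows the small green bottle's cork at (599,177), centred between the fingers. Blue and red are well clear.

{"op": "step_arm", "data": {"deltas": [[[0,-0.001,0.015],[0,0,0]],[[0,0,0.02],[0,0,0]],[[0,0,0.02],[0,0,0]],[[0,0,0.012],[0,0,0]],[[0,0,0.006],[0,0,0]]]}}

```text
clock: 12.8
ee_pos: [0.4736, -0.0682, 0.0566]
ee_rot: [0.707, 0.707, -0.001, -0.001]
ft_force: [-0.2, 0.3, -0.3]
finger_gap: 0.646
finger_force: 0.0
```

{"op": "step_arm", "data": {"deltas": [[[0,0,0.002],[0,0,0]],[[0,0,0],[0,0,0]],[[0,0,0],[0,0,0]],[[0,0,0],[0,0,0]],[[0,0,0],[0,0,0]]]}}

```text
clock: 13.22
ee_pos: [0.4758, -0.0683, 0.0572]
ee_rot: [0.707, 0.707, 0.001, 0.001]
ft_force: [0.5, -0.2, 0.1]
finger_gap: 0.645
finger_force: 0.0
```

{"op": "step_arm", "data": {"deltas": [[[0,0,0],[0,0,0]],[[0,0,0],[0,0,0]],[[0,0,0],[0,0,0]],[[0,0,0],[0,0,0]],[[0,0,0],[0,0,0]]], "fingers": 0.0}}

```text
clock: 13.63
ee_pos: [0.4761, -0.0683, 0.057]
ee_rot: [0.707, 0.707, 0.001, 0.001]
ft_force: [2.3, -0.5, 4.1]
finger_gap: 0.265
finger_force: 60.0
```

{"op": "step_arm", "data": {"deltas": [[[0,0,0],[0,0,0]],[[0,0,0],[0,0,0]],[[0,0,0],[0,0,0]],[[0,0,0],[0,0,0]],[[0,0,0],[0,0,0]]]}}

```text
clock: 14.05
ee_pos: [0.4761, -0.0683, 0.057]
ee_rot: [0.707, 0.707, 0.001, 0.001]
ft_force: [0.3, -0.2, 4.3]
finger_gap: 0.262
finger_force: 60.2
```

{"op": "step_arm", "data": {"deltas": [[[0,0,-0.006],[0,0,0]],[[0,0,-0.018],[0,0,0]],[[0,0,-0.035],[0,0,0]],[[0,0,-0.036],[0,0,0]],[[0,0,-0.033],[0,0,0]]]}}

```text
clock: 14.47
ee_pos: [0.4732, -0.0679, 0.1849]
ee_rot: [0.707, 0.707, -0.001, -0.002]
ft_force: [1.6, -0.2, -0.1]
finger_gap: 0.267
finger_force: 60.1
```

{"op": "step_arm", "data": {"deltas": [[[0.015,0.0037,-0.015],[0,0,0]],[[0.025,0.0062,0],[0,0,0]],[[0.034,0.0084,0],[0,0,0]],[[0.034,0.0084,0],[0,0,0]],[[0.034,0.0084,0],[0,0,0]]]}}

```text
clock: 14.88
ee_pos: [0.5089, 0.0745, 0.1985]
ee_rot: [0.708, 0.706, -0.001, -0.001]
ft_force: [0.9, -1.2, -0.9]
finger_gap: 0.266
finger_force: 60.1
```

{"op": "step_arm", "data": {"deltas": [[[0.034,0.0084,0],[0,0,0]],[[0.034,0.0084,0],[0,0,0]],[[0.034,0.0084,0],[0,0,0]],[[0.034,0.0084,0],[0,0,0]],[[0.03,0.0074,0],[0,0,0]]]}}

```text
clock: 15.3
ee_pos: [0.55, 0.2415, 0.198]
ee_rot: [0.707, 0.707, -0.002, -0.001]
ft_force: [-0.2, 0.3, -0.6]
finger_gap: 0.266
finger_force: 60.1
```

{"op": "step_arm", "data": {"deltas": [[[0.018,0.0044,0],[0,0,0]],[[0.008,0.002,0],[0,0,0]],[[0,0,0],[0,0,0]],[[0,0,0],[0,0,0]],[[0,0,0],[0,0,0]]]}}

```text
clock: 15.72
ee_pos: [0.558, 0.2628, 0.1988]
ee_rot: [0.708, 0.706, -0.001, 0.001]
ft_force: [0.1, -0.2, -0.8]
finger_gap: 0.262
finger_force: 60.1
```

{"op": "step_arm", "data": {"deltas": [[[0,0,0],[0,0,0]],[[0,0,0],[0,0,0]],[[0,0,0],[0,0,0]],[[0,0,0],[0,0,0]],[[0,0,0],[0,0,0]]]}}

```text
clock: 16.13
ee_pos: [0.5578, 0.2653, 0.1994]
ee_rot: [0.708, 0.707, 0.0, 0.0]
ft_force: [-0.4, -0.1, -0.5]
finger_gap: 0.266
finger_force: 60.1
```

{"op": "step_arm", "data": {"deltas": [[[0,0.0005,0.015],[0,0,0]],[[0,0,0.03],[0,0,0]],[[0,0,0.03],[0,0,0]],[[0,0,0.024],[0,0,0]],[[0,0,0.012],[0,0,0]]]}}

```text
clock: 16.55
ee_pos: [0.5562, 0.2641, 0.0846]
ee_rot: [0.707, 0.707, -0.003, -0.001]
ft_force: [-0.6, -0.3, -0.4]
finger_gap: 0.266
finger_force: 60.1
```

{"op": "step_arm", "data": {"deltas": [[[0,0,0.008],[0,0,0]],[[0,0,0.004],[0,0,0]],[[0,0,0.002],[0,0,0]],[[0,0,0.001],[0,0,0]],[[0,0,0.001],[0,0,0]]]}}

```text
clock: 16.97
ee_pos: [0.5593, 0.2665, 0.0738]
ee_rot: [0.707, 0.707, 0.001, 0.0]
ft_force: [0.4, 0.0, -1.1]
finger_gap: 0.262
finger_force: 60.1
```

{"op": "step_arm", "data": {"deltas": [[[0,0,0.001],[0,0,0]],[[0,0,0.001],[0,0,0]],[[0,0,0.0005],[0,0,0]],[[0,0,0.0005],[0,0,0]],[[0,0,0],[0,0,0]]]}}

```text
clock: 17.38
ee_pos: [0.5583, 0.2657, 0.0693]
ee_rot: [0.707, 0.707, -0.0, 0.0]
ft_force: [0.9, -1.4, -0.9]
finger_gap: 0.265
finger_force: 60.1
```

{"op": "step_arm", "data": {"deltas": [[[0,0,0.0007],[0,0,0]],[[0,0,0.0005],[0,0,0]],[[0,0,0.0005],[0,0,0]],[[0,0,0],[0,0,0]],[[0,0,0],[0,0,0]]]}}

```text
clock: 17.8
ee_pos: [0.5583, 0.2657, 0.0675]
ee_rot: [0.707, 0.707, -0.0, -0.0]
ft_force: [0.3, -1.0, -0.7]
finger_gap: 0.266
finger_force: 60.1
```

{"op": "step_arm", "data": {"deltas": [[[0,0,0.0004],[0,0,0]],[[0,0,0.0003],[0,0,0]],[[0,0,0],[0,0,0]],[[0,0,0],[0,0,0]],[[0,0,0],[0,0,0]]]}}

```text
clock: 18.22
ee_pos: [0.5584, 0.2658, 0.0671]
ee_rot: [0.707, 0.707, 0.0, 0.0]
ft_force: [-0.4, -0.3, 1.8]
finger_gap: 0.262
finger_force: 60.2
```

{"op": "step_arm", "data": {"deltas": [[[0,0,0],[0,0,0]],[[0,0,0],[0,0,0]],[[0,0,0],[0,0,0]],[[0,0,0],[0,0,0]],[[0,0,0],[0,0,0]]], "fingers": 0.055}}

```text
clock: 18.63
ee_pos: [0.5583, 0.2658, 0.0669]
ee_rot: [0.707, 0.707, 0.0, 0.0]
ft_force: [0.2, -0.2, 0.2]
finger_gap: 0.645
finger_force: 0.0
```

{"op": "step_arm", "data": {"deltas": [[[0,0,-0.008],[0,0,0]],[[0,0,-0.022],[0,0,0]],[[0,0,-0.036],[0,0,0]],[[0,0,-0.036],[0,0,0]],[[0,0,-0.021],[0,0,0]]]}}

```text
clock: 19.05
ee_pos: [0.5596, 0.2671, 0.1949]
ee_rot: [0.707, 0.707, 0.003, 0.001]
ft_force: [0.0, 1.6, 0.1]
finger_gap: 0.645
finger_force: 0.0
```

{"op": "step_arm", "data": {"deltas": [[[-0.015,0.0013,0],[0,0,0]],[[-0.025,0.002,0],[0,0,0]],[[-0.037,0.0031,0],[0,0,0]],[[-0.037,0.0031,0],[0,0,0]],[[-0.037,0.0031,0],[0,0,0]]]}}

```text
clock: 19.47
ee_pos: [0.5708, 0.1136, 0.1908]
ee_rot: [0.707, 0.707, 0.0, 0.0]
ft_force: [1.4, -0.1, -0.4]
finger_gap: 0.648
finger_force: 0.0
```

{"op": "step_arm", "data": {"deltas": [[[-0.037,0.0031,0],[0,0,0]],[[-0.037,0.0031,0],[0,0,0]],[[-0.037,0.0031,0],[0,0,0]],[[-0.037,0.0031,0],[0,0,0]],[[-0.037,0.0031,0],[0,0,0]]]}}

```text
clock: 19.88
ee_pos: [0.5861, -0.072, 0.1908]
ee_rot: [0.707, 0.707, 0.0, 0.0]
ft_force: [1.1, 0.3, -0.2]
finger_gap: 0.646
finger_force: 0.0
```

{"op": "step_arm", "data": {"deltas": [[[-0.037,0.0031,0],[0,0,0]],[[-0.037,0.0031,0],[0,0,0]],[[-0.03,0.0024,0],[0,0,0]],[[-0.015,0.0012,0.01],[0,0,0]],[[0,0,0.02],[0,0,0]]]}}

```text
clock: 20.3
ee_pos: [0.5973, -0.1962, 0.1619]
ee_rot: [0.71, 0.704, 0.0, 0.004]
ft_force: [0.7, -0.5, 0.1]
finger_gap: 0.645
finger_force: 0.0
```

{"op": "step_arm", "data": {"deltas": [[[0,0,0.015],[0,0,0]],[[0,0,0.01],[0,0,0]],[[0,0,0],[0,0,0]],[[0,0,0],[0,0,0]],[[0,0,0],[0,0,0]]]}}

```text
clock: 20.72
ee_pos: [0.5966, -0.1884, 0.1359]
ee_rot: [0.707, 0.707, 0.001, 0.001]
ft_force: [0.5, -0.2, 0.5]
finger_gap: 0.644
finger_force: 0.0
```

Run:
```python
from h import *;import cv2
print(r.sense()["ee_pos"])
a=r.snapshot("scene")[150:350,290:530];b=r.snapshot("wrist")
c=r.camera_info("wrist");p=c["camera_matrix"]@(c["R"]@np.array([.5963,-.1897,.11])+c["t"]);print(p/p[2]*.625)
cv2.imwrite("pics/w4.png",np.hstack([cv2.resize(a,(400,333)),cv2.copyMakeBorder(cv2.resize(b,(400,300)),0,33,0,0,0)]))
```

```text
[ 0.59663451 -0.18838305  0.13592562]
[200.77471744 179.4375865    0.625     ]
```

View pics/w4.png

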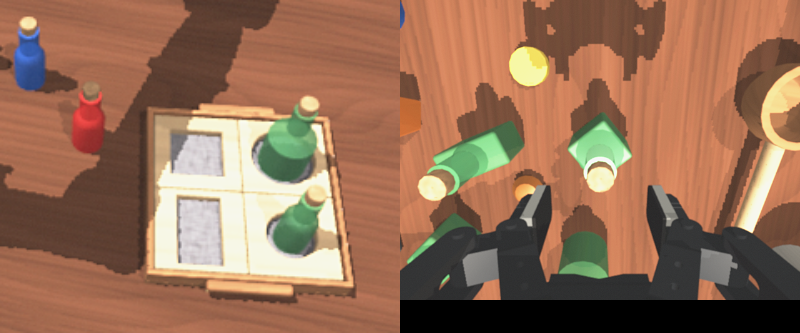

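Left: both round bottles stand in their nests. Right: the square bottle's cork at (600,178) is centred as predicted (601,179).

{"op": "step_arm", "data": {"deltas": [[[-0.001,0,0.015],[0,0,0]],[[0,0,0.02],[0,0,0]],[[0,0,0.02],[0,0,0]],[[0,0,0.013],[0,0,0]],[[0,0,0.006],[0,0,0]]]}}

```text
clock: 21.23
ee_pos: [0.5948, -0.1901, 0.0595]
ee_rot: [0.707, 0.707, -0.001, -0.001]
ft_force: [-1.0, 0.3, 0.2]
finger_gap: 0.642
finger_force: 0.0
```

{"op": "step_arm", "data": {"deltas": [[[0,0,0.001],[0,0,0]],[[0,0,0],[0,0,0]],[[0,0,0],[0,0,0]],[[0,0,0],[0,0,0]],[[0,0,0],[0,0,0]]]}}

```text
clock: 21.65
ee_pos: [0.5966, -0.1905, 0.0611]
ee_rot: [0.707, 0.707, 0.001, 0.001]
ft_force: [-1.0, -0.2, -0.4]
finger_gap: 0.643
finger_force: 0.0
```

{"op": "step_arm", "data": {"deltas": [[[0,0,0],[0,0,0]],[[0,0,0],[0,0,0]],[[0,0,0],[0,0,0]],[[0,0,0],[0,0,0]],[[0,0,0],[0,0,0]]], "fingers": 0.0}}

```text
clock: 22.07
ee_pos: [0.5972, -0.1904, 0.0609]
ee_rot: [0.707, 0.707, 0.001, 0.001]
ft_force: [1.7, -1.1, 3.9]
finger_gap: 0.27
finger_force: 63.3
```

{"op": "step_arm", "data": {"deltas": [[[0,0,0],[0,0,0]],[[0,0,0],[0,0,0]],[[0,0,0],[0,0,0]],[[0,0,0],[0,0,0]],[[0,0,0],[0,0,0]]]}}

```text
clock: 22.48
ee_pos: [0.5971, -0.1904, 0.0609]
ee_rot: [0.707, 0.707, 0.001, 0.001]
ft_force: [3.1, -0.1, 5.0]
finger_gap: 0.265
finger_force: 63.7
```

{"op": "step_arm", "data": {"deltas": [[[0,0,-0.006],[0,0,0]],[[0,0,-0.018],[0,0,0]],[[0,0,-0.035],[0,0,0]],[[0,0,-0.036],[0,0,0]],[[0,0,-0.033],[0,0,0]]]}}

```text
clock: 22.9
ee_pos: [0.5931, -0.1901, 0.1874]
ee_rot: [0.707, 0.707, -0.002, -0.003]
ft_force: [0.8, -0.0, -1.6]
finger_gap: 0.264
finger_force: 63.0
```

{"op": "step_arm", "data": {"deltas": [[[0,0,-0.012],[0,0,0]],[[0,0,0],[0,0,0]],[[0,0,0],[0,0,0]],[[0,0,0],[0,0,0]],[[0,0,0],[0,0,0]]]}}

```text
clock: 23.32
ee_pos: [0.5936, -0.1902, 0.1967]
ee_rot: [0.707, 0.707, -0.002, -0.003]
ft_force: [0.1, 0.7, -2.7]
finger_gap: 0.267
finger_force: 63.0
```

Run:
```python
from h import *
rows(now(),pose(.4736,.1524,.2,58.7),15)
```

```text
15 x [0.0203, -0.0137, -0.0002] [-0.0004, 0.0, 0.0364]
```

{"op": "step_arm", "data": {"deltas": [[[0.0101,-0.0069,-0.0001],[0,0,0.0182]],[[0.0203,-0.0137,-0.0002],[0,0,0.0364]],[[0.0203,-0.0137,-0.0002],[0,0,0.0364]],[[0.0203,-0.0137,-0.0002],[0,0,0.0364]],[[0.0203,-0.0137,-0.0002],[0,0,0.0364]]]}}

```text
clock: 23.73
ee_pos: [0.538, -0.0945, 0.1987]
ee_rot: [0.764, 0.646, -0.001, -0.002]
ft_force: [0.4, -0.1, -1.2]
finger_gap: 0.261
finger_force: 63.1
```

{"op": "step_arm", "data": {"deltas": [[[0.0203,-0.0137,-0.0002],[0,0,0.0364]],[[0.0203,-0.0137,-0.0002],[0,0,0.0364]],[[0.0203,-0.0137,-0.0002],[0,0,0.0364]],[[0.0203,-0.0137,-0.0002],[0,0,0.0364]],[[0.0203,-0.0137,-0.0002],[0,0,0.0364]]]}}

```text
clock: 24.15
ee_pos: [0.4955, 0.02, 0.2001]
ee_rot: [0.819, 0.574, -0.002, -0.001]
ft_force: [-0.0, 0.2, -2.3]
finger_gap: 0.265
finger_force: 63.1
```

{"op": "step_arm", "data": {"deltas": [[[0.0203,-0.0137,-0.0002],[0,0,0.0364]],[[0.0203,-0.0137,-0.0002],[0,0,0.0364]],[[0.0203,-0.0137,-0.0002],[0,0,0.0364]],[[0.0203,-0.0137,-0.0002],[0,0,0.0364]],[[0.0203,-0.0137,-0.0002],[0,0,0.0364]]]}}

```text
clock: 24.57
ee_pos: [0.4747, 0.1403, 0.2011]
ee_rot: [0.868, 0.497, -0.002, -0.0]
ft_force: [0.7, -0.5, -0.6]
finger_gap: 0.264
finger_force: 63.1
```

{"op": "step_arm", "data": {"deltas": [[[0.0101,-0.0069,-0.0001],[0,0,0.0182]],[[0,0,0],[0,0,0]],[[0,0,0],[0,0,0]],[[0,0,0],[0,0,0]],[[0,0,0],[0,0,0]]]}}

```text
clock: 24.98
ee_pos: [0.4757, 0.1497, 0.2022]
ee_rot: [0.872, 0.489, -0.001, 0.0]
ft_force: [-0.9, -0.1, -0.9]
finger_gap: 0.263
finger_force: 63.1
```

{"op": "step_arm", "data": {"deltas": [[[0,0,0],[0,0,0]],[[0,0,0],[0,0,0]],[[0,0,0],[0,0,0]],[[0,0,0],[0,0,0]],[[0,0,0],[0,0,0]]]}}

```text
clock: 25.4
ee_pos: [0.4756, 0.1518, 0.2029]
ee_rot: [0.872, 0.49, 0.0, 0.0]
ft_force: [-0.3, 0.2, -0.4]
finger_gap: 0.264
finger_force: 63.1
```

Run:
```python
from h import *;import cv2
T=now();print(T[:3,3],ang((0,0),T[:2,0]))
rows(T,pose(.4736,.1524,T[2,3],58.7),1)
cv2.imwrite("pics/w5.png",cv2.resize(r.snapshot("scene")[120:340,350:530],None,fx=2.6,fy=2.6))
```

```text
[0.47560811 0.15181137 0.20294428] 58.64800335219037
1 x [-0.0005, -0.002, -0.0] [0.0001, 0.0, -0.0009]
```

View pics/w5.png

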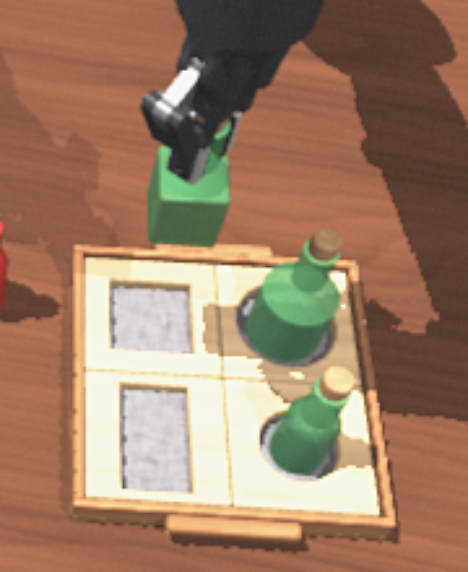

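The square bottle hangs upright and parallel to its nest (crop 150,318). Lowering.

{"op": "step_arm", "data": {"deltas": [[[-0.0005,-0.002,0.015],[0,0,0]],[[0,0,0.03],[0,0,0]],[[0,0,0.03],[0,0,0]],[[0,0,0.024],[0,0,0]],[[0,0,0.012],[0,0,0]]]}}

```text
clock: 25.87
ee_pos: [0.4713, 0.1516, 0.0888]
ee_rot: [0.872, 0.49, -0.003, -0.001]
ft_force: [-0.8, -0.5, -1.6]
finger_gap: 0.266
finger_force: 63.0
```

{"op": "step_arm", "data": {"deltas": [[[0,0,0.008],[0,0,0]],[[0,0,0.004],[0,0,0]],[[0,0,0.002],[0,0,0]],[[0,0,0.001],[0,0,0]],[[0,0,0.001],[0,0,0]]]}}

```text
clock: 26.28
ee_pos: [0.4746, 0.153, 0.0769]
ee_rot: [0.872, 0.49, 0.001, 0.0]
ft_force: [-0.4, 0.0, -1.4]
finger_gap: 0.267
finger_force: 63.0
```

{"op": "step_arm", "data": {"deltas": [[[0,0,0.001],[0,0,0]],[[0,0,0.001],[0,0,0]],[[0,0,0.0005],[0,0,0]],[[0,0,0.0005],[0,0,0]],[[0,0,0],[0,0,0]]]}}

```text
clock: 26.7
ee_pos: [0.4736, 0.1526, 0.0729]
ee_rot: [0.872, 0.49, 0.0, 0.0]
ft_force: [0.1, 0.0, -2.4]
finger_gap: 0.264
finger_force: 63.0
```

{"op": "step_arm", "data": {"deltas": [[[0,0,0.0006],[0,0,0]],[[0,0,0.0005],[0,0,0]],[[0,0,0.0004],[0,0,0]],[[0,0,0],[0,0,0]],[[0,0,0],[0,0,0]]]}}

```text
clock: 27.12
ee_pos: [0.4736, 0.1526, 0.0713]
ee_rot: [0.872, 0.49, -0.0, -0.0]
ft_force: [-0.2, -0.9, -1.1]
finger_gap: 0.263
finger_force: 63.0
```

{"op": "step_arm", "data": {"deltas": [[[0,0,0.0004],[0,0,0]],[[0,0,0.0003],[0,0,0]],[[0,0,0],[0,0,0]],[[0,0,0],[0,0,0]],[[0,0,0],[0,0,0]]]}}

```text
clock: 27.53
ee_pos: [0.4737, 0.1527, 0.0708]
ee_rot: [0.872, 0.49, 0.0, 0.0]
ft_force: [0.1, 0.6, 0.7]
finger_gap: 0.265
finger_force: 63.3
```

{"op": "step_arm", "data": {"deltas": [[[0,0,0],[0,0,0]],[[0,0,0],[0,0,0]],[[0,0,0],[0,0,0]],[[0,0,0],[0,0,0]],[[0,0,0],[0,0,0]]], "fingers": 0.055}}

```text
clock: 27.95
ee_pos: [0.4737, 0.1526, 0.0707]
ee_rot: [0.872, 0.49, 0.0, 0.0]
ft_force: [-1.4, -0.3, -0.7]
finger_gap: 0.645
finger_force: 0.0
```

{"op": "step_arm", "data": {"deltas": [[[0,0,-0.008],[0,0,0]],[[0,0,-0.022],[0,0,0]],[[0,0,-0.036],[0,0,0]],[[0,0,-0.036],[0,0,0]],[[0,0,-0.018],[0,0,0]]]}}

```text
clock: 28.37
ee_pos: [0.4755, 0.1539, 0.1956]
ee_rot: [0.872, 0.49, 0.004, 0.001]
ft_force: [1.0, 0.4, 0.6]
finger_gap: 0.642
finger_force: 0.0
```

Run:
```python
from h import *
rows(now(),pose(.481,-.195,.18,90),14)
```

```text
14 x [-0.024, 0.0077, 0.0011] [0.0004, -0.0003, -0.039]
```

{"op": "step_arm", "data": {"deltas": [[[-0.012,0.0038,0],[0,0,-0.0195]],[[-0.024,0.0077,0],[0,0,-0.039]],[[-0.024,0.0077,0],[0,0,-0.039]],[[-0.024,0.0077,0],[0,0,-0.039]],[[-0.024,0.0077,0],[0,0,-0.039]]]}}

```text
clock: 28.78
ee_pos: [0.4543, 0.0402, 0.1914]
ee_rot: [0.825, 0.566, 0.0, 0.0]
ft_force: [0.2, 0.1, 0.4]
finger_gap: 0.642
finger_force: 0.0
```

{"op": "step_arm", "data": {"deltas": [[[-0.024,0.0077,0],[0,0,-0.039]],[[-0.024,0.0077,0],[0,0,-0.039]],[[-0.024,0.0077,0],[0,0,-0.039]],[[-0.024,0.0077,0],[0,0,-0.039]],[[-0.024,0.0077,0],[0,0,-0.039]]]}}

```text
clock: 29.2
ee_pos: [0.4566, -0.086, 0.1915]
ee_rot: [0.766, 0.643, 0.0, 0.0]
ft_force: [0.8, -0.0, -0.5]
finger_gap: 0.643
finger_force: 0.0
```

{"op": "step_arm", "data": {"deltas": [[[-0.024,0.0077,0],[0,0,-0.039]],[[-0.024,0.0077,0],[0,0,-0.039]],[[-0.024,0.0077,0],[0,0,-0.039]],[[-0.024,0.0077,0],[0,0,-0.039]],[[-0.012,0.0038,0.01],[0,0,-0.0195]]]}}

```text
clock: 29.62
ee_pos: [0.4812, -0.2006, 0.183]
ee_rot: [0.708, 0.706, 0.0, 0.003]
ft_force: [1.9, -0.8, -0.2]
finger_gap: 0.651
finger_force: 0.0
```

{"op": "step_arm", "data": {"deltas": [[[0,0,0.02],[0,0,0]],[[0,0,0.015],[0,0,0]],[[0,0,0.008],[0,0,0]],[[0,0,0],[0,0,0]],[[0,0,0],[0,0,0]]]}}

```text
clock: 30.03
ee_pos: [0.4798, -0.1955, 0.1381]
ee_rot: [0.707, 0.707, 0.0, -0.0]
ft_force: [0.4, -0.3, 0.1]
finger_gap: 0.643
finger_force: 0.0
```

{"op": "step_arm", "data": {"deltas": [[[0,0,0],[0,0,0]],[[0,0,0],[0,0,0]],[[0,0,0],[0,0,0]],[[0,0,0],[0,0,0]],[[0,0,0],[0,0,0]]]}}

```text
clock: 30.45
ee_pos: [0.4799, -0.1959, 0.1381]
ee_rot: [0.707, 0.707, 0.0, 0.0]
ft_force: [-0.3, 0.2, 0.2]
finger_gap: 0.645
finger_force: 0.0
```

Run:
```python
from h import *;import cv2
T=now();print(T[:3,3],ang((0,0),T[:2,0]))
rows(T,pose(.481,-.195,T[2,3],90),1)
a=r.snapshot("scene")[150:350,290:530];b=r.snapshot("wrist")
c=r.camera_info("wrist");p=c["camera_matrix"]@(c["R"]@np.array([.481,-.195,.112])+c["t"]);print(p/p[2]*.625)
cv2.imwrite("pics/w6.png",np.hstack([cv2.resize(a,(400,333)),cv2.copyMakeBorder(cv2.resize(b,(400,300)),0,33,0,0,0)]))
```

```text
[ 0.47992526 -0.19586616  0.13814854] 89.95275947463315
1 x [0.0009, 0.0011, 0.0] [0.0007, 0.0005, -0.0008]
[203.42703578 177.41874845   0.625     ]
```

View pics/w6.png

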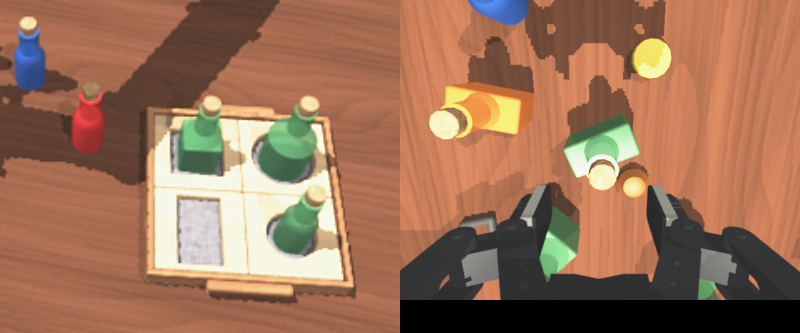

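Left: three bottles seated. Right: the corked green oblong bottle's cork at (602,177), as predicted (603,177). Orange is at (443,123), clear.

{"op": "step_arm", "data": {"deltas": [[[0.001,0.001,0.015],[0,0,0]],[[0,0,0.02],[0,0,0]],[[0,0,0.02],[0,0,0]],[[0,0,0.013],[0,0,0]],[[0,0,0.005],[0,0,0]]]}}

```text
clock: 30.97
ee_pos: [0.4789, -0.1943, 0.0625]
ee_rot: [0.707, 0.707, -0.001, -0.002]
ft_force: [-1.1, -0.4, 0.1]
finger_gap: 0.643
finger_force: 0.0
```

{"op": "step_arm", "data": {"deltas": [[[0,0,0.001],[0,0,0]],[[0,0,0],[0,0,0]],[[0,0,0],[0,0,0]],[[0,0,0],[0,0,0]],[[0,0,0],[0,0,0]]]}}

```text
clock: 31.38
ee_pos: [0.4815, -0.1951, 0.0647]
ee_rot: [0.707, 0.707, 0.0, 0.001]
ft_force: [0.1, 0.1, -0.2]
finger_gap: 0.644
finger_force: 0.0
```

{"op": "step_arm", "data": {"deltas": [[[0,0,0],[0,0,0]],[[0,0,0],[0,0,0]],[[0,0,0],[0,0,0]],[[0,0,0],[0,0,0]],[[0,0,0],[0,0,0]]], "fingers": 0.0}}

```text
clock: 31.8
ee_pos: [0.481, -0.1949, 0.064]
ee_rot: [0.707, 0.707, 0.0, 0.0]
ft_force: [0.6, 0.2, 1.9]
finger_gap: 0.269
finger_force: 58.5
```

{"op": "step_arm", "data": {"deltas": [[[0,0,0],[0,0,0]],[[0,0,0],[0,0,0]],[[0,0,0],[0,0,0]],[[0,0,0],[0,0,0]],[[0,0,0],[0,0,0]]]}}

```text
clock: 32.22
ee_pos: [0.481, -0.1949, 0.064]
ee_rot: [0.707, 0.707, 0.0, 0.0]
ft_force: [0.3, 0.3, 3.9]
finger_gap: 0.265
finger_force: 58.5
```

{"op": "step_arm", "data": {"deltas": [[[0,0,-0.006],[0,0,0]],[[0,0,-0.018],[0,0,0]],[[0,0,-0.035],[0,0,0]],[[0,0,-0.036],[0,0,0]],[[0,0,-0.033],[0,0,0]]]}}

```text
clock: 32.63
ee_pos: [0.4796, -0.1944, 0.1926]
ee_rot: [0.707, 0.707, -0.0, -0.001]
ft_force: [0.5, -0.9, -0.2]
finger_gap: 0.261
finger_force: 60.2
```

{"op": "step_arm", "data": {"deltas": [[[0,0,-0.016],[0,0,0]],[[0,0,0],[0,0,0]],[[0,0,0],[0,0,0]],[[0,0,0],[0,0,0]],[[0,0,0],[0,0,0]]]}}

```text
clock: 33.05
ee_pos: [0.479, -0.1944, 0.2054]
ee_rot: [0.707, 0.707, -0.001, -0.002]
ft_force: [0.1, -0.1, -1.5]
finger_gap: 0.265
finger_force: 60.3
```

Run:
```python
from h import *
rows(now(),pose(.5724,.1666,.21,75.1),15)
```

```text
15 x [0.0247, 0.0033, -0.0003] [-0.0003, -0.0001, 0.0173]
```

{"op": "step_arm", "data": {"deltas": [[[0.0123,0.0017,-0.0003],[0,0,0.0087]],[[0.0247,0.0033,-0.0003],[0,0,0.0173]],[[0.0247,0.0033,-0.0003],[0,0,0.0173]],[[0.0247,0.0033,-0.0003],[0,0,0.0173]],[[0.0247,0.0033,-0.0003],[0,0,0.0173]]]}}

```text
clock: 33.47
ee_pos: [0.4978, -0.0831, 0.2073]
ee_rot: [0.735, 0.678, -0.001, -0.002]
ft_force: [0.4, -0.1, -1.1]
finger_gap: 0.266
finger_force: 60.3
```

{"op": "step_arm", "data": {"deltas": [[[0.0247,0.0033,0],[0,0,0.0173]],[[0.0247,0.0033,0],[0,0,0.0173]],[[0.0247,0.0033,0],[0,0,0.0173]],[[0.0247,0.0033,0],[0,0,0.0173]],[[0.0247,0.0033,0],[0,0,0.0173]]]}}

```text
clock: 33.88
ee_pos: [0.5284, 0.0375, 0.2073]
ee_rot: [0.763, 0.646, -0.002, -0.001]
ft_force: [0.7, 0.2, -1.8]
finger_gap: 0.264
finger_force: 60.3
```

{"op": "step_arm", "data": {"deltas": [[[0.0247,0.0033,0],[0,0,0.0173]],[[0.0247,0.0033,0],[0,0,0.0173]],[[0.0247,0.0033,0],[0,0,0.0173]],[[0.0247,0.0033,0],[0,0,0.0173]],[[0.0247,0.0033,0],[0,0,0.0173]]]}}

```text
clock: 34.3
ee_pos: [0.5692, 0.155, 0.207]
ee_rot: [0.79, 0.612, -0.002, -0.001]
ft_force: [1.0, -0.3, -1.7]
finger_gap: 0.259
finger_force: 60.3
```

{"op": "step_arm", "data": {"deltas": [[[0.0123,0.0017,0],[0,0,0.0087]],[[0,0,0],[0,0,0]],[[0,0,0],[0,0,0]],[[0,0,0],[0,0,0]],[[0,0,0],[0,0,0]]]}}

```text
clock: 34.72
ee_pos: [0.5746, 0.1635, 0.2084]
ee_rot: [0.794, 0.608, -0.001, 0.0]
ft_force: [-0.0, -0.2, -1.2]
finger_gap: 0.266
finger_force: 60.3
```

{"op": "step_arm", "data": {"deltas": [[[0,0,0],[0,0,0]],[[0,0,0],[0,0,0]],[[0,0,0],[0,0,0]],[[0,0,0],[0,0,0]],[[0,0,0],[0,0,0]]]}}

```text
clock: 35.13
ee_pos: [0.5749, 0.1656, 0.2093]
ee_rot: [0.793, 0.609, 0.0, 0.0]
ft_force: [-0.5, 0.1, -1.9]
finger_gap: 0.263
finger_force: 60.3
```

Run:
```python
from h import *;import cv2
T=now();print(T[:3,3],ang((0,0),T[:2,0]))
rows(T,pose(.5724,.1666,T[2,3],75.1),1)
cv2.imwrite("pics/w7.png",cv2.resize(r.snapshot("scene")[120:340,350:530],None,fx=2.6,fy=2.6))
```

```text
[0.5748517  0.1655872  0.20931244] 75.05961237762378
1 x [0.0003, -0.0026, -0.0] [0.0002, -0.0, -0.0007]
```

View pics/w7.png

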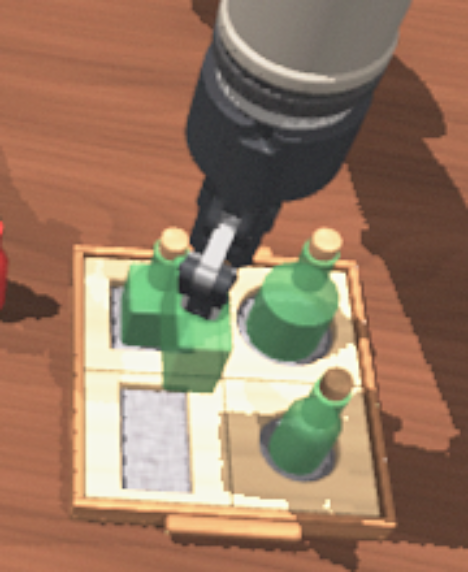

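The oblong bottle is aligned over its nest (recess at crop 155,438), and its neighbours stand upright. Lowering.

{"op": "step_arm", "data": {"deltas": [[[0.0003,-0.0026,0.015],[0,0,0]],[[0,0,0.03],[0,0,0]],[[0,0,0.03],[0,0,0]],[[0,0,0.025],[0,0,0]],[[0,0,0.013],[0,0,0]]]}}

```text
clock: 35.6
ee_pos: [0.5701, 0.1656, 0.0925]
ee_rot: [0.793, 0.609, -0.003, -0.001]
ft_force: [-0.8, -0.5, -1.8]
finger_gap: 0.264
finger_force: 60.3
```

{"op": "step_arm", "data": {"deltas": [[[0,0,0.009],[0,0,0]],[[0,0,0.004],[0,0,0]],[[0,0,0.002],[0,0,0]],[[0,0,0.001],[0,0,0]],[[0,0,0.001],[0,0,0]]]}}

```text
clock: 36.02
ee_pos: [0.5735, 0.1672, 0.0805]
ee_rot: [0.793, 0.609, 0.001, 0.0]
ft_force: [0.7, -0.9, -1.2]
finger_gap: 0.268
finger_force: 60.3
```

{"op": "step_arm", "data": {"deltas": [[[0,0,0.001],[0,0,0]],[[0,0,0.001],[0,0,0]],[[0,0,0.0005],[0,0,0]],[[0,0,0.0005],[0,0,0]],[[0,0,0],[0,0,0]]]}}

```text
clock: 36.43
ee_pos: [0.5724, 0.1667, 0.0762]
ee_rot: [0.793, 0.609, -0.0, 0.0]
ft_force: [0.1, 0.3, -0.6]
finger_gap: 0.266
finger_force: 60.3
```

{"op": "step_arm", "data": {"deltas": [[[0,0,0.0007],[0,0,0]],[[0,0,0.0006],[0,0,0]],[[0,0,0.0005],[0,0,0]],[[0,0,0],[0,0,0]],[[0,0,0],[0,0,0]]]}}

```text
clock: 36.85
ee_pos: [0.5724, 0.1667, 0.0743]
ee_rot: [0.793, 0.609, -0.0, -0.0]
ft_force: [-0.2, 0.6, -2.0]
finger_gap: 0.261
finger_force: 60.3
```

{"op": "step_arm", "data": {"deltas": [[[0,0,0.0004],[0,0,0]],[[0,0,0.0003],[0,0,0]],[[0,0,0],[0,0,0]],[[0,0,0],[0,0,0]],[[0,0,0],[0,0,0]]]}}

```text
clock: 37.27
ee_pos: [0.5725, 0.1668, 0.0741]
ee_rot: [0.793, 0.609, 0.0, 0.0]
ft_force: [-0.5, -0.3, 2.5]
finger_gap: 0.265
finger_force: 60.7
```

Contact. Release, retreat and check.

{"op": "step_arm", "data": {"deltas": [[[0,0,0],[0,0,0]],[[0,0,0],[0,0,0]],[[0,0,0],[0,0,0]],[[0,0,0],[0,0,0]],[[0,0,0],[0,0,0]]], "fingers": 0.055}}

```text
clock: 37.68
ee_pos: [0.5724, 0.1667, 0.0736]
ee_rot: [0.793, 0.609, -0.0, 0.0]
ft_force: [0.5, 0.7, -0.0]
finger_gap: 0.647
finger_force: 0.0
```

{"op": "step_arm", "data": {"deltas": [[[0,0,-0.008],[0,0,0]],[[0,0,-0.022],[0,0,0]],[[0,0,-0.036],[0,0,0]],[[0,0,-0.036],[0,0,0]],[[0,0,-0.025],[0,0,0]]]}}

```text
clock: 38.1
ee_pos: [0.5734, 0.1675, 0.2048]
ee_rot: [0.793, 0.609, 0.002, 0.001]
ft_force: [0.8, -0.1, 0.9]
finger_gap: 0.645
finger_force: 0.0
```

{"op": "step_arm", "data": {"deltas": [[[-0.02,0,0],[0,0,0]],[[-0.035,0,0],[0,0,0]],[[-0.035,0,0],[0,0,0]],[[-0.035,0,0],[0,0,0]],[[-0.02,0,0],[0,0,0]]]}}

```text
clock: 38.52
ee_pos: [0.5343, 0.0214, 0.2013]
ee_rot: [0.794, 0.607, -0.001, 0.001]
ft_force: [-0.4, -1.0, -0.3]
finger_gap: 0.644
finger_force: 0.0
```

{"op": "step_arm", "data": {"deltas": [[[0,0,0],[0,0,0]],[[0,0,0],[0,0,0]],[[0,0,0],[0,0,0]],[[0,0,0],[0,0,0]],[[0,0,0],[0,0,0]]]}}

```text
clock: 38.93
ee_pos: [0.5352, 0.0286, 0.2009]
ee_rot: [0.792, 0.611, 0.0, -0.0]
ft_force: [0.4, 0.3, -0.7]
finger_gap: 0.647
finger_force: 0.0
```

Run:
```python
from h import *;import cv2
cv2.imwrite("pics/w8.png",cv2.resize(r.snapshot("scene")[130:340,110:530],None,fx=1.9,fy=1.9))
```

```text
(no output)
```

View pics/w8.png

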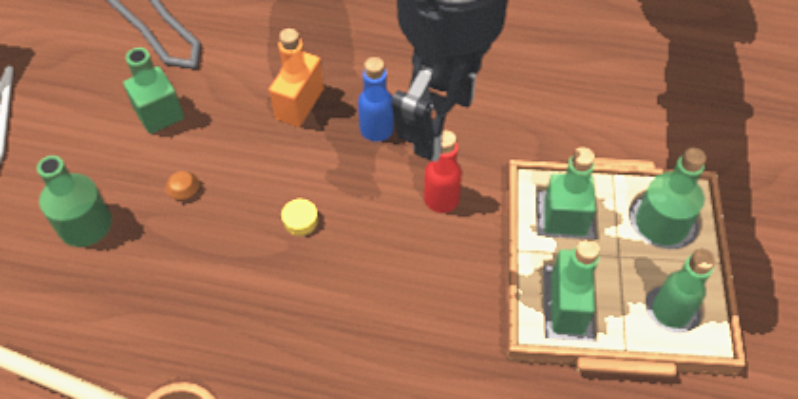

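All four corked bottles stand in their nests (570,205; 668,205; 575,290; 680,295). The open bottles and look-alikes are untouched. Handing in.

```bash
python3 -c "
from bench import r
print(r.hand_in())"
```

```text
the job is handed in; nothing more can be done
None
```

The four corked bottles stand upright in their matching nests, the two open bottles and the look-alikes are where they were, and the job is handed in at about 39 s on the robot's clock, with no verdict returned.

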